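# Empty the sorting tray and hang it up

### The arm

A 7-joint arm with a two-finger parallel gripper is mounted at the origin on the work surface. World frame = base frame: x ahead of the robot, y to its left, z up, the work surface at z = 0. Lengths are in m, angles in rad, forces in N, time in s.
With the tool pointing down it reaches from about 0.4 to 0.85 m from the base axis. Payload 10.4 kg.
Tool frame: the origin (TCP) lies midway between the tips of the shut fingers; the grasp point (between the pads) lies 19 mm behind it (env.tcp_to_grasp is the distance from the TCP to the grasp point, in m); z points along the fingers, y is the line along which they close (so a half turn about z gives the same grasp; the last joint's range is limited). The gripper opens to 87 mm and grips with 3 to 60 N. Pads are 19 mm wide; open, the fingers measure 117 mm over their backs; the gripper's body (75 mm by 190 mm) begins 51 mm behind the grasp point.
Start: joints at [-1.158, 0.332, -0.065, 1.46, 0.022, 1.35, -0.088], TCP at [0.264, 0.567, 0.223] pointing down, gripper open.
Joint ranges: [-2.6, 2.6], [-0.5, 2.12], [-1.47, 1.34], [0.16, 2.42], [-1.27, 4.41], [0.06, 2.06], [-2.6, 2.6]. Speed limits (rad/s): [2.22, 2.22, 2.79, 2.79, 3.14, 3.14, 3.14].

### API

Orientations are given as a unit quaternion [x, y, z, w].
In Python, from cell import env gives the robot as it stands.
- The arm moves only by the tool step_arm, never from a script. Its argument "moves" is a list of rows, each a list of 7 numbers: the closure, from -1 (fully open) to 1 (shut), then the shift along the tool's x, y, z in m, then the turn, a rotation vector about the tool's x, y, z in degrees. A call has 1 to 5 rows; each row shifts and turns the commanded pose from where the row before left it, along the tool's axes as they then stand; what a row does not reach is not made up. A row lasts 1/12 s, in which the tool goes at most 41.7 mm and 7.16 degrees, less where a joint would pass 70% of its speed; a pose out of reach is approached as far as the arm can. A call with a gripper value outside its range is refused whole. The fingers move at their own pace and stop on an object; the grip force is fixed at half the most. Time passes only in rows, so rows that do not move let the fingers close. It gives the time, the measured TCP pose, the force, the opening and the grip force at its end, in the units of the state.
- env.get_obs(): the state, without advancing time (a new reading comes with each control period).
- env.grab_frame(name): name is "side" or "top"; returns the picture (480x640x3 uint8, blue, green, red); there is no depth.
- env.camera_model(name): a dict with "vfov" (degrees; the focal length in pixels is half the picture's height over the tangent of half this angle, whatever the lens; pixels are square), "cx", "cy" (the principal point, pixels), "position" and "rotation" of the camera in the world. Camera axes: x right, y down, z forward; pixel columns grow to the right and rows downward; lengths in m; the calibration is good to about 2 mm. A picture is of the moment at which its call begins. camera_model takes no time and is no camera call.
- env.job_done(): hands the job in; it is judged then, once.
The state is a dict: "t": time; "q": joint angles; "qd": joint speeds; "tau": joint torques, N m; "tool_pos": TCP position; "tool_rot": TCP orientation; "force": force on the tool from outside, world axes, zero at the start; "torque": the same for the moment, N m; "gripper_width": opening from 0.0 (shut) to 1.0 (fully open); "grip_force": force on a finger pad.
Only numpy, scipy, OpenCV 4.12 (cv2) and the standard library are available. Lean on these libraries where they do the work, as an engineer would, in place of code of your own. Each camera call takes 0.05 s, during which the arm holds its last target. There are 200 camera calls.

### The job

Pick up the sheet-metal sorting tray by its black grip and tip it over the grey tote so that both castings slide out into the tote. Then hang the empty tray on the sloped tool board: eye over the peg and pushed fully home, so that the tray lies flat on the board with its open end pointing down the slope. Leave the tub, the yellow box and the screwdriver where they are.

Things in the scene. Friction and masses are not known exactly. Their poses are not given: they have to be found in the camera images.
- tray: Bare sheet-metal tray, 0.3 kg. Floor 130 (x) by 112 (y), 5 mm thick; walls 24 high, 3 thick at both sides and at +x; the -x end is open (mouth), at first roughly facing the robot. A middle rib along x, 6 thick, makes two lanes of 50 mm and carries a black grip. At +x a 5 mm thick, 56 mm square tab has a round eye. Origin: centre of the floor's underside; x from mouth to eye, z up.
- tray_grip (a point): Centre of the tray's black grip: a bar 80 mm along the tray's x, 16 mm wide along y (the way to pinch it), from 47 to 81 mm above the tray's underside; 5 mm from the tray's origin in x. Below it, down to the floor, is only the thin rib.
- tray_eye (a point): Centre of the eye (21 mm hole) at the underside of the tray, 92 mm from the tray's origin along its x; the hole's axis is the tray's z.
- tray_mouth (a point): Middle of the open end of the tray's floor (top of the floor), at x = -65 mm, z = 5 mm in the tray.
- casting1: Dull grey metal casting, 60 x 38 mm, 26 mm high over its round boss, 80 g, loose in the tray's +y lane. Origin at the centre of its underside.
- casting2: The same kind of casting, loose in the tray's -y lane.
- tote: Open grey plastic tote, fixed in place, on one side of the tray (left or right): 240 (x) by 200 (y) mm outside, rim about 250 by 210, 90 mm high, walls and floor 5 mm. Origin: centre of its underside, z up.
- tool_board: Plywood board on a fixed aluminium stand, on the tray's other side, sloping 40 degrees from level, facing the robot. One steel peg, 12 mm diameter, 40 long, round tip, stands square to it. Origin: the peg's foot on the board's face (about 148 mm above the bench); z out along the peg, x up the slope. The face runs from x = -185 to +55 mm, y = -100 to +100.
- tub: Clear plastic tub, 104 mm across, 50 mm high, beyond the tray. Bystander: leave alone. Origin at the centre of its underside.
- yellow_box: Small open yellow box, 80 x 110 x 40 mm, beyond the tray. Bystander: leave alone. Origin at the centre of its underside.
- screwdriver: Screwdriver 180 mm long, lying beyond the tray, between the tub and the yellow box. Bystander: leave alone. Origin near its middle, x towards the tip.
Mind the look-alikes: they are no part of the job. There is more than one size of the tray; the job needs the smallest.

How it is judged:
By the outcome, as a careful person would: the job done as asked, in the order asked, and still so for the second after the job is handed in, with the robot touching nothing.
It also fails if it takes over 54 s, if anything falls off the work surface, if the arm or the gripper's body presses on something with over 40 N, if the wrist force passes 120 N, or if a joint passes its speed limit or range.

## Working session

There is one attempt and no reset: what is moved stays moved. The work goes in short steps, Python scripts to look and compute and a tool call to move; the robot and the scene stay as the last step left them, time stands still between calls to the robot, and variables do not carry over. Pictures are saved under pics/ and viewed, at most 10 in all, crops included, and the job is handed in when it is done.

Besides the shell and the picture viewer there is one more tool, called after ">>>" as a command line: name --pt "numbers of a row" for each row, then --argument value for the rest. step_arm: Moves the arm, as the interface text tells. Its arguments: {"type":"object","properties":{"moves":{"type":"array","items":{"type":"array","items":{"type":"number"}}}},"required":["moves"]}

```bash
mkdir -p pics; ls
python3 - <<'E'
from cell import env
import cv2
for n in("side","top"):
    f=env.grab_frame(n); cv2.imwrite(f"pics/{n}0.png",f); print(n,env.camera_model(n))
o=env.get_obs(); print({k:o[k] for k in("t","tool_pos","tool_rot","gripper_width","force")}, env.tcp_to_grasp)
E
```

```text
pics
side {'vfov': 47.277919445195444, 'cx': 323.5688031849379, 'cy': 242.96654541635752, 'position': array([-0.0354009 , -0.95286327,  1.0440314 ]), 'rotation': array([ 0.88262533, -0.2172565 ,  0.10424451, -0.40361519])}
top {'vfov': 52.99676669075222, 'cx': 315.9217313574037, 'cy': 239.38527119552677, 'position': array([0.36366169, 0.01732221, 1.08819125]), 'rotation': array([-0.69840631,  0.71295414, -0.05588678,  0.02831415])}
{'t': 0.1, 'tool_pos': array([0.26368622, 0.56626559, 0.2218461 ]), 'tool_rot': array([ 2.16188278e-01,  9.76351482e-01, -6.29277262e-04, -1.30980084e-04]), 'gripper_width': 0.9962024218615331, 'force': array([-0.0324384 , -0.15450995, -0.39852132])} 0.0187
```

View pics/side0.png

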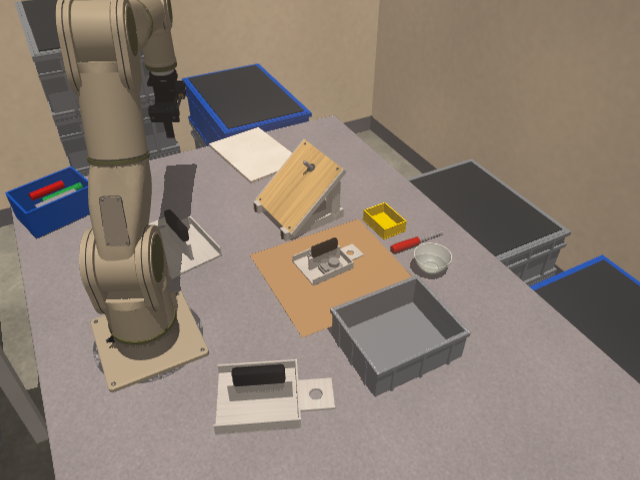

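View pics/top0.png

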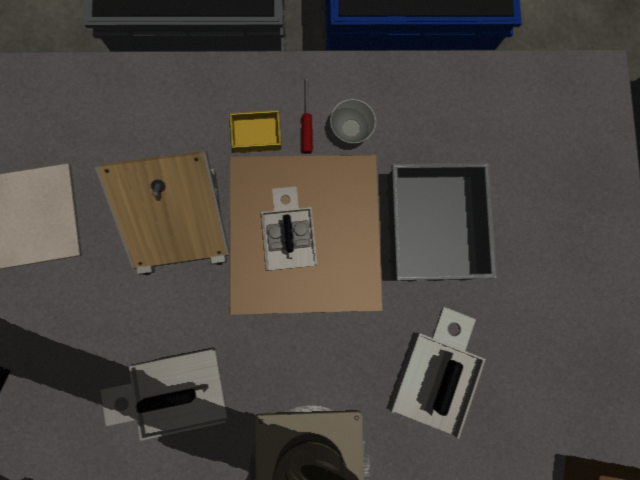

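The side view shows the loaded small tray at about (322,262), the board with its peg at (308,167) and the tote at (400,335). The top view shows the tray at (288,238) with its eye at (286,199) and mouth facing the robot, the board at left with its peg at (157,187), and the tote at (443,222). The two empty trays are larger decoys. Next I'll zoom in for pixel measurements.

```bash
cat > h.py <<'E'
import numpy as np, cv2
from cell import env
from scipy.spatial.transform import Rotation as R
from scipy.optimize import least_squares
def cam(n):
    m=env.camera_model(n); return 240/np.tan(np.radians(m["vfov"])/2),m["cx"],m["cy"],m["position"],R.from_quat(m["rotation"]).as_matrix()
C={n:cam(n) for n in("side","top")}
def proj(n,P):
    f,cx,cy,p,r=C[n]; c=(np.atleast_2d(P)-p)@r; return np.c_[cx+f*c[:,0]/c[:,2],cy+f*c[:,1]/c[:,2]]
def ray(n,uv):
    f,cx,cy,p,r=C[n]; d=r@np.array([(uv[0]-cx)/f,(uv[1]-cy)/f,1]); return p,d/np.linalg.norm(d)
def onz(n,uv,z):
    p,d=ray(n,uv); return p+d*(z-p[2])/d[2]
def tri(a,b):
    """a=side px, b=top px -> point, gap between the rays"""
    p,d=ray("side",a); q,e=ray("top",b)
    s=np.linalg.lstsq(np.c_[d,-e],q-p,rcond=None)[0]; x,y=p+d*s[0],q+e*s[1]; return (x+y)/2,np.linalg.norm(x-y)
def crop(f,x,y,w,h,k):
    return cv2.resize(f[y:y+h,x:x+w],None,fx=k,fy=k,interpolation=cv2.INTER_CUBIC)
E
python3 - <<'E'
from h import *
s=cv2.imread("pics/side0.png");t=cv2.imread("pics/top0.png")
a=crop(s,280,230,100,75,4);b=crop(t,240,180,100,100,4)[:400]
c=crop(s,240,135,114,110,3.5)[:400,:400];d=crop(t,90,145,145,133,2.75)[:400,:400]
im=np.zeros((600,800,3),np.uint8)
im[:300,:400]=a; im[:300,400:800]=crop(t,245,182,100,75,4)
c=crop(s,245,135,133,100,3)[:300,:400]; im[300:,:c.shape[1]]=c
d=crop(t,95,145,133,100,3)[:300,:400]; im[300:,400:400+d.shape[1]]=d
cv2.imwrite("pics/z0.png",im)
E
```

```text
(no output)
```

View pics/z0.png

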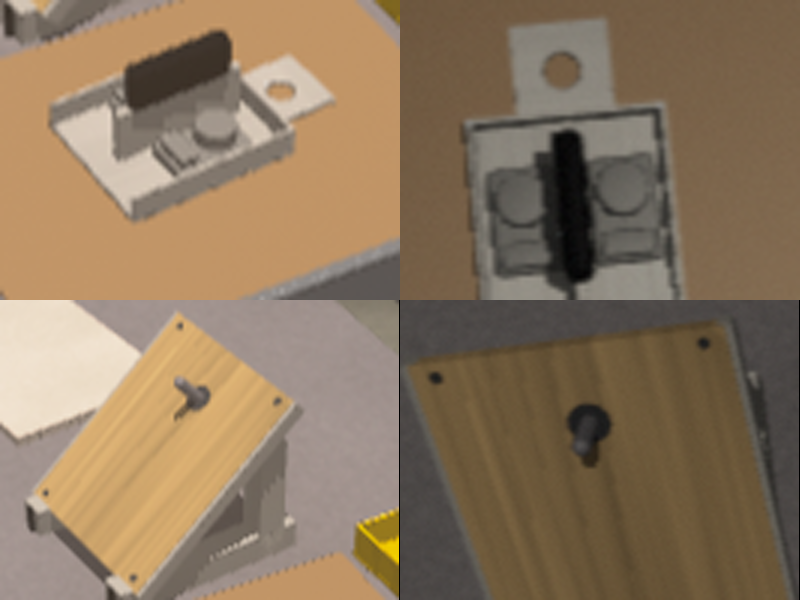

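Crop readings. Tray, side view: grip from (128,65) to (232,72), eye (281,91), mouth corners (133,220) and (50,125). Tray, top view: eye (562,70), back corners (466,122) and (664,103). Board: peg foot (201,397) and tip (181,383) in the side view, foot (589,423) and tip (582,448) in the top view. Next I'll fit the poses.

```bash
cat > fit.py <<'E'
from h import *
def full(l,x0,y0,k,ox,oy): return [((u-ox+.5)/k-.5+x0,(v-oy+.5)/k-.5+y0) for u,v in l]
S=full([(281,91),(290,55),(334,100),(133,220),(50,125),(50,105),(133,200)],280,230,4,0,0)
T=full([(562,70),(509,27),(606,18),(466,122),(664,103)],245,182,4,400,0)+[(265,271),(315.5,265.5)]
mm=1e-3
PS=np.array([(92,0,5),(121,28,5),(121,-28,5),(-65,-56,0),(-65,56,0),(-65,56,24),(-65,-56,24)])*mm
PT=np.array([(92,0,5),(121,28,5),(121,-28,5),(65,56,24),(65,-56,24),(-65,56,24),(-65,-56,24)])*mm
def fit(S,PS,T,PT,pose,x0,name):
    def r(x):
        A,t=pose(x); return np.r_[(proj("side",PS@A.T+t)-S).ravel(),(proj("top",PT@A.T+t)-T).ravel()]
    s=least_squares(r,x0,loss="soft_l1"); print(name,s.x.round(4)); print(r(s.x).reshape(-1,2).round(1).tolist()); return s.x
fit(S,PS,T,PT,lambda x:(R.from_euler("z",x[3]).as_matrix(),x[:3]),[.4,.05,0,0],"tray")
print("eye",tri(S[0],T[0]))
g=full([(128,65),(225,32)],280,230,4,0,0);gt=full([(567,132),(578,280)],245,182,4,400,0)
print("grip top ends",tri(g[1],gt[0]),tri(g[0],gt[1]))
S=full([(178,313),(300,403),(130,597),(30,497),(201,397),(181,383)],245,135,3,0,300)
T=full([(407,367),(731,322),(589,423),(582,448)],95,145,3,400,300)+[(137,271),(228,256)]
PS=np.array([(55,100,0),(55,-100,0),(-185,-100,0),(-185,100,0),(0,0,0),(0,0,38)])*mm
PT=np.array([(55,100,0),(55,-100,0),(0,0,0),(0,0,38),(-185,100,0),(-185,-100,0)])*mm
fit(S,PS,T,PT,lambda x:(R.from_euler("zy",[x[3],-x[4]]).as_matrix(),x[:3]),[.5,.3,.148,0,.7],"board")
print("peg foot, tip",tri(S[4],T[2]),tri(S[5],T[3]))
PZ=np.array([(x,y,90) for x,y in[(125,105),(125,-105),(-125,-105),(-125,105)]])*mm
fit([(333,314+0),(412,277)][:0]+[(413,277),(466,330),(383,386),(333,322)][:4],PZ[[0,1,2,3]],[(392,165),(488,165),(494,278),(396,280)],PZ,lambda x:(R.from_euler("z",x[3]).as_matrix(),x[:3]),[.45,-.25,0,0],"tote")
E
python3 fit.py
```

```text
tray [ 0.4941  0.036  -0.0027  0.0681]
[[-0.1, -0.2], [0.5, -0.1], [0.6, -0.3], [-0.2, 1.1], [0.1, 0.6], [-0.2, -0.7], [-0.2, -0.3], [-0.2, 0.7], [-0.1, 0.0], [-0.1, 0.3], [-0.3, -0.2], [-0.0, 0.5], [0.4, -1.2], [0.3, -0.2]]
eye (array([0.58703184, 0.04211176, 0.00151858]), np.float64(0.0012469392369574373))
grip top ends (array([0.53741739, 0.03830921, 0.07880144]), np.float64(0.00167000732318123)) (array([0.4592007 , 0.03320165, 0.08388139]), np.float64(0.000870498065087475))
board [0.5892 0.2887 0.1424 0.1288 0.626 ]
[[1.6, 3.2], [-1.8, -1.5], [0.1, -2.9], [0.5, 0.1], [-0.2, 1.3], [-0.4, -1.0], [2.5, -0.5], [-3.4, 0.6], [0.9, 0.2], [-1.6, -0.5], [0.5, -0.9], [0.3, 2.2]]
peg foot, tip (array([0.58929902, 0.28896935, 0.14653988]), np.float64(0.0016019644957127788)) (array([0.56668086, 0.2862498 , 0.17102976]), np.float64(0.0005171266445432983))
tote [ 0.5207 -0.3007 -0.0265  0.0115]
[[4.3, 5.3], [5.7, 9.7], [-3.4, -2.5], [-1.8, -4.6], [-0.4, 1.4], [-2.4, -0.8], [0.4, -0.8], [1.8, 0.4]]
```

Run:
```python
from h import *
s=cv2.imread("pics/side0.png");t=cv2.imread("pics/top0.png")
im=np.zeros((600,800,3),np.uint8)
im[:, :400]=crop(s,248,130,100,125,4)[:500].__class__((500,400,3)) if 0 else cv2.copyMakeBorder(crop(s,248,132,100,125,4),0,100,0,0,cv2.BORDER_CONSTANT)
d=cv2.copyMakeBorder(crop(t,92,145,145,135,2.75),0,0,0,2,cv2.BORDER_CONSTANT)[:,:400]
im[:d.shape[0],400:400+d.shape[1]]=d
im[400:,400:]=crop(s,325,270,150,125,1.6)[:200,:1].mean() if 0 else 0
e=crop(t,385,155,120,130,1.5); im[400:400+e.shape[0],400:400+e.shape[1]]=e
e=crop(s,325,270,150,125,1.5); im[400:400+e.shape[0],575:575+e.shape[1]]=e[:200]
cv2.imwrite("pics/z1.png",im)
```

```text
(no output)
```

View pics/z1.png

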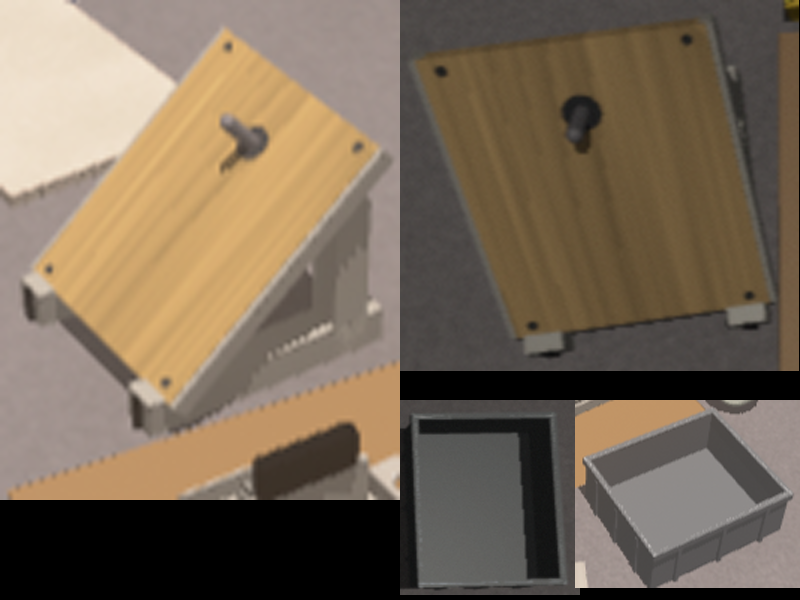

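The enlarged view shows the plywood corners at (225,30), (380,148), (170,400) and (37,265) in the side view, and at (418,60), (708,24), (768,300) and (517,333) in the top view. The tote rim corners are also clear, so I'll refit both.

```bash
sed -i '/^S=full(\[(178/,$d' fit.py
cat >> fit.py <<'E'
S=full([(225,30),(380,148),(170,400),(37,265),(252,140),(228,120)],248,132,4,0,0)
T=full([(418,60),(708,24),(768,300),(517,333),(580,113),(575,133)],92,145,2.75,400,0)
PS=PT=np.array([(55,100,0),(55,-100,0),(-185,-100,0),(-185,100,0),(0,0,1),(0,0,36)])*mm
for i in range(6): print("tri",tri(S[i],T[i])[0].round(4),tri(S[i],T[i])[1].round(4))
fit(S,PS,T,PT,lambda x:(R.from_euler("zy",[x[3],-x[4]]).as_matrix(),x[:3]),[.5,.3,.148,0,.7],"board")
fit(S,PS,T,PT,lambda x:(R.from_euler("zy",[x[3],-np.radians(40)]).as_matrix(),x[:3]),[.5,.3,.148,0],"board40")
PZ=np.array([(x,y,90) for x,y in[(125,105),(125,-105),(-125,-105),(-125,105)]])*mm
S=full([(712,412),(790,493),(653,556),(584,460)],325,270,1.5,575,400)
T=full([(413,415),(553,415),(566,583),(418,585)],385,155,1.5,400,400)
fit(S,PZ,T,PZ,lambda x:(R.from_euler("z",x[3]).as_matrix(),x[:3]),[.45,-.25,0,0],"tote")
E
python3 fit.py
```

```text
tray [ 0.4941  0.036  -0.0027  0.0681]
[[-0.1, -0.2], [0.5, -0.1], [0.6, -0.3], [-0.2, 1.1], [0.1, 0.6], [-0.2, -0.7], [-0.2, -0.3], [-0.2, 0.7], [-0.1, 0.0], [-0.1, 0.3], [-0.3, -0.2], [-0.0, 0.5], [0.4, -1.2], [0.3, -0.2]]
eye (array([0.58703184, 0.04211176, 0.00151858]), np.float64(0.0012469392369574373))
grip top ends (array([0.53741739, 0.03830921, 0.07880144]), np.float64(0.00167000732318123)) (array([0.4592007 , 0.03320165, 0.08388139]), np.float64(0.000870498065087475))
tri [0.6176 0.3921 0.1809] 0.0032
tri [0.6418 0.1931 0.181 ] 0.0013
tri [0.4614 0.1739 0.0292] 0.0011
tri [0.4392 0.3705 0.0302] 0.0008
tri [0.5877 0.29   0.1479] 0.0008
tri [0.5667 0.2859 0.1738] 0.002
board [0.5898 0.2888 0.1463 0.0935 0.6917]
[[2.4, 0.8], [-0.8, -1.9], [-1.6, -0.5], [0.7, 1.7], [0.7, 0.3], [-0.1, -0.6], [0.3, -2.1], [-1.5, 0.8], [0.4, 2.9], [0.8, -0.3], [0.7, -0.5], [-1.8, 0.5]]
board40 [0.5896 0.2887 0.1466 0.0927]
[[2.3, 0.7], [-0.9, -2.0], [-1.4, -0.4], [0.9, 1.7], [0.7, 0.2], [-0.2, -0.6], [0.2, -2.0], [-1.4, 0.9], [0.4, 2.7], [0.8, -0.6], [0.7, -0.4], [-1.7, 0.6]]
tote [ 0.5185 -0.2948 -0.0058  0.0017]
[[0.7, -2.4], [2.8, 1.1], [0.4, 1.9], [-1.3, -0.2], [-2.2, -0.5], [0.4, -1.8], [-0.4, 1.5], [-0.4, 2.5]]
```

```bash
sed -i 's/"zy"/"ZY"/g' fit.py; python3 fit.py | tail -8
```

```text
tri [0.5877 0.29   0.1479] 0.0008
tri [0.5667 0.2859 0.1738] 0.002
board [0.5893 0.2884 0.1467 0.1106 0.7112]
[[1.1, -0.7], [0.1, -0.6], [0.2, 1.0], [-0.1, 0.8], [0.7, 0.3], [0.1, 0.0], [-0.8, -0.5], [-0.6, 0.1], [0.3, 0.5], [-0.3, 0.4], [0.9, -0.3], [-0.2, 0.9]]
board40 [0.5897 0.2886 0.146  0.1131]
[[1.2, -0.5], [0.3, -0.4], [-0.1, 0.8], [-0.5, 0.7], [0.7, 0.4], [0.3, 0.0], [-0.7, -0.6], [-0.7, -0.2], [0.3, 0.9], [-0.3, 1.0], [0.9, -0.4], [-0.2, 0.6]]
tote [ 0.5185 -0.2948 -0.0058  0.0017]
[[0.7, -2.4], [2.8, 1.1], [0.4, 1.9], [-1.3, -0.2], [-2.2, -0.5], [0.4, -1.8], [-0.4, 1.5], [-0.4, 2.5]]
```

Both fits now agree with the given sizes. The tray is at (0.494, 0.036, about 0) with yaw 3.9°, and its grip top measures z ≈ 0.081 as expected. The board peg foot is at (0.5895, 0.2885, 0.147) with yaw 6.5°, and the tote centre is at (0.518, -0.295). First I'll turn the tool, then compute the approach.

>>> step_arm --pt "-1 0 0 0 0 0 -5.8" --pt "-1 0 0 0 0 0 -5.8" --pt "-1 0 0 0 0 0 -5.8" --pt "-1 0 0 0 0 0 -5.8" --pt "-1 0 0 0 0 0 -5.7"

```text
t: 0.52
tool_pos: [0.2638, 0.5664, 0.2221]
tool_rot: [-0.037, 0.999, -0.0, -0.0]
force: [-0.7, 0.5, 0.8]
gripper_width: 1.0
grip_force: 0.0
```

```bash
cat >> h.py <<'E'
BR=R.from_euler("ZY",[.113,-np.radians(40)]).as_matrix(); BP=np.array([.5895,.2885,.147])
FLIP=R.from_euler("y",180).as_matrix()  # tool frame in tray frame: x,z reversed
def delta(pos,rot=None):
    """shift (mm) and turn (deg) in tool axes to the wanted TCP pose"""
    o=env.get_obs(); A=R.from_quat(o["tool_rot"]).as_matrix()
    print("t",round(o["t"],2),"pos",o["tool_pos"].round(4),"q",np.round(o["q"],2),"F",o["force"].round(1),"w",round(o["gripper_width"],3),"grip",np.round(o["grip_force"],1))
    print("mm",((np.array(pos)-o["tool_pos"])@A*1e3).round(1), "deg",None if rot is None else np.degrees(R.from_matrix(A.T@rot).as_rotvec()).round(2))
E
python3 - <<'E'
from h import *
delta([.502,.0366,.2],R.from_euler("z",.0681).as_matrix()@FLIP)
E
```

```text
t 0.52 pos [0.2638 0.5664 0.2221] q [-1.1   0.34 -0.13  1.46  0.04  1.35  0.4 ] F [-0.7  0.5  0.8] w 1.0 grip 0.0
mm [-198.6 -545.9   22.4] deg [-0.19 53.22  0.28]
```

```bash
sed -i 's/from_euler("y",180)/from_euler("y",180,degrees=True)/' h.py
python3 - <<'E'
from h import *
delta([.502,.0366,.2],R.from_euler("z",.0681).as_matrix()@FLIP)
E
```

```text
t 0.52 pos [0.2638 0.5664 0.2221] q [-1.1   0.34 -0.13  1.46  0.04  1.35  0.4 ] F [-0.7  0.5  0.8] w 1.0 grip 0.0
mm [-198.6 -545.9   22.4] deg [-0.04 -0.02  0.32]
```

>>> step_arm --pt "-1 -0.008 -0.022 0 0 0 0" --pt "-1 -0.013 -0.036 0.002 0 0 0" --pt "-1 -0.013 -0.036 0.002 0 0 0" --pt "-1 -0.013 -0.036 0.002 0 0 0" --pt "-1 -0.013 -0.036 0.002 0 0 0"

```text
t: 0.93
tool_pos: [0.3354, 0.4032, 0.2141]
tool_rot: [-0.034, 0.999, -0.0, -0.0]
force: [0.5, 0.2, 0.8]
gripper_width: 0.999
grip_force: 0.0
```

>>> step_arm --pt "-1 -0.013 -0.036 0.002 0 0 0" --pt "-1 -0.013 -0.036 0.002 0 0 0" --pt "-1 -0.013 -0.036 0.002 0 0 0" --pt "-1 -0.013 -0.036 0.002 0 0 0" --pt "-1 -0.013 -0.036 0.002 0 0 0"

```text
t: 1.35
tool_pos: [0.4125, 0.2281, 0.2043]
tool_rot: [-0.034, 0.999, 0.0, -0.0]
force: [1.4, 0.7, -0.1]
gripper_width: 1.0
grip_force: 0.0
```

>>> step_arm --pt "-1 -0.013 -0.036 0.002 0 0 0" --pt "-1 -0.013 -0.036 0.002 0 0 0" --pt "-1 -0.013 -0.036 0 0 0 0" --pt "-1 -0.013 -0.036 0 0 0 0" --pt "-1 -0.008 -0.02 0 0 0 0"

```text
t: 1.77
tool_pos: [0.4842, 0.0659, 0.2005]
tool_rot: [-0.032, 0.999, -0.0, 0.0]
force: [-0.1, 0.6, 0.5]
gripper_width: 0.999
grip_force: 0.0
```

Run:
```python
from h import *
delta([.502,.0366,.045],R.from_euler("z",.0681).as_matrix()@FLIP)
```

```text
t 1.77 pos [0.4842 0.0659 0.2005] q [-0.52  0.04  0.3   1.86 -0.01  1.25  1.42] F [-0.1  0.6  0.5] w 0.999 grip 0.0
mm [-15.9 -30.2 155.5] deg [-0.05  0.01 -0.2 ]
```

>>> step_arm --pt "-1 -0.008 -0.015 0 0 0 0" --pt "-1 -0.008 -0.015 0.01 0 0 0" --pt "-1 0 0 0.025 0 0 0" --pt "-1 0 0 0.03 0 0 0" --pt "-1 0 0 0.03 0 0 0"

```text
t: 2.18
tool_pos: [0.5016, 0.0413, 0.1046]
tool_rot: [-0.034, 0.999, 0.0, 0.0]
force: [0.6, 0.7, 0.2]
gripper_width: 0.999
grip_force: 0.0
```

>>> step_arm --pt "-1 0 0 0.025 0 0 0" --pt "-1 0 0 0.02 0 0 0" --pt "-1 0 0 0.01 0 0 0" --pt "-1 0 0 0.004 0 0 0" --pt "-1 0 0 0 0 0 0"

```text
t: 2.6
tool_pos: [0.5011, 0.0416, 0.0462]
tool_rot: [-0.034, 0.999, -0.0, -0.001]
force: [-1.1, -0.6, 1.3]
gripper_width: 1.003
grip_force: 0.0
```

Run:
```python
from h import *
delta([.502,.0366,.045],R.from_euler("z",.0681).as_matrix()@FLIP)
f=env.grab_frame("side");g=env.grab_frame("top")
cv2.imwrite("pics/g1.png",np.hstack([crop(f,270,200,133,133,3),crop(g,230,170,133,133,3)]))
```

```text
t 2.6 pos [0.5011 0.0416 0.0462] q [-0.46  0.25  0.32  1.98 -0.1   0.92  1.55] F [-1.1 -0.6  1.3] w 1.003 grip 0.0
mm [-0.5 -5.1  1.2] deg [-0.01 -0.06  0.03]
```

View pics/g1.png

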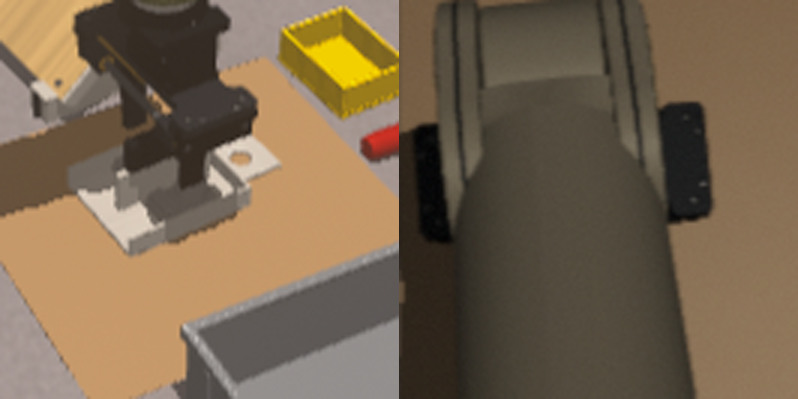

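The side view shows the fingers straddling the grip, with the near finger at (195,165) in the crop. The arm hides the top view. I'll correct 5 mm in y and close.

>>> step_arm --pt "-1 0 -0.003 0.001 0 0 0" --pt "-1 0 -0.002 0 0 0 0" --pt "1 0 0 0 0 0 0" --pt "1 0 0 0 0 0 0" --pt "1 0 0 0 0 0 0"

```text
t: 3.12
tool_pos: [0.5019, 0.0367, 0.0458]
tool_rot: [-0.034, 0.999, 0.0, 0.0]
force: [1.1, 0.4, 0.7]
gripper_width: 0.856
grip_force: 0.0
```

>>> step_arm --pt "1 0 0 0 0 0 0" --pt "1 0 0 0 0 0 0" --pt "1 0 0 0 0 0 0" --pt "1 0 0 0 0 0 0" --pt "1 0 0 0 0 0 0"

```text
t: 3.53
tool_pos: [0.5017, 0.0367, 0.0455]
tool_rot: [-0.034, 0.999, 0.0, 0.0]
force: [0.6, -0.3, 0.3]
gripper_width: 0.477
grip_force: 0.0
```

>>> step_arm --pt "1 0 0 0 0 0 0" --pt "1 0 0 0 0 0 0" --pt "1 0 0 0 0 0 0" --pt "1 0 0 0 0 0 0" --pt "1 0 0 0 0 0 0"

```text
t: 3.95
tool_pos: [0.5017, 0.0366, 0.0455]
tool_rot: [-0.034, 0.999, 0.0, 0.0]
force: [-0.2, -0.9, 0.3]
gripper_width: 0.183
grip_force: 30.0
```

>>> step_arm --pt "1 0 0 0 0 0 0" --pt "1 0 0 0 0 0 0" --pt "1 0 0 -0.003 0 0 0" --pt "1 0 0 -0.006 0 0 0" --pt "1 0 0 -0.01 0 0 0"

```text
t: 4.37
tool_pos: [0.5006, 0.0365, 0.0641]
tool_rot: [-0.034, 0.999, -0.0, -0.001]
force: [-0.4, 0.2, -5.0]
gripper_width: 0.18
grip_force: 30.0
```

>>> step_arm --pt "1 0 0 -0.015 0 1 0" --pt "1 0 0 -0.02 0 1 0" --pt "1 0 0 -0.02 0 1 0" --pt "1 0 0 -0.02 0 1 0" --pt "1 0 0 -0.02 0 1 0"

```text
t: 4.78
tool_pos: [0.505, 0.0368, 0.1613]
tool_rot: [-0.034, 0.998, -0.001, -0.044]
force: [0.0, -1.1, -5.1]
gripper_width: 0.18
grip_force: 30.0
```

>>> step_arm --pt "1 0 0 -0.015 0 1 0" --pt "1 0 -0.005 -0.01 0 0 0" --pt "1 0 -0.01 -0.005 0 0 0" --pt "1 0 -0.015 0 0 0 0" --pt "1 0 -0.02 0 0 0 0"

```text
t: 5.2
tool_pos: [0.5112, -0.0132, 0.1893]
tool_rot: [-0.035, 0.998, -0.002, -0.052]
force: [0.2, -0.3, -5.2]
gripper_width: 0.178
grip_force: 30.0
```

>>> step_arm --pt "1 0 -0.022 0 0 0 2" --pt "1 0 -0.022 0 0 0 2" --pt "1 0 -0.022 0 0 0 2" --pt "1 0 -0.022 0 0 0 2" --pt "1 0 -0.022 0 0 0 2"

```text
t: 5.62
tool_pos: [0.511, -0.1252, 0.19]
tool_rot: [0.055, 0.997, -0.006, -0.052]
force: [0.9, 0.1, -5.0]
gripper_width: 0.182
grip_force: 30.0
```

>>> step_arm --pt "1 0 -0.022 0 0 0 2" --pt "1 0 -0.022 0 0 0 2" --pt "1 0 -0.022 0 0 0 2" --pt "1 0 -0.022 0 0 0 2" --pt "1 0 -0.02 0 0 0 2"

```text
t: 6.03
tool_pos: [0.4919, -0.2316, 0.1928]
tool_rot: [0.142, 0.988, -0.011, -0.051]
force: [0.8, -1.5, -5.0]
gripper_width: 0.179
grip_force: 30.0
```

Run:
```python
from h import *
delta([.535,-.30,.19],R.from_euler("ZY",[-.27,-.0]).as_matrix()@FLIP)
f=env.grab_frame("side");g=env.grab_frame("top")
cv2.imwrite("pics/g2.png",np.hstack([crop(f,300,160,200,240,2),crop(g,320,150,200,240,2)]))
```

```text
t 6.03 pos [ 0.4919 -0.2316  0.1928] q [-0.15  0.26  0.57  1.67 -0.09  1.35  1.72] F [ 0.8 -1.5 -5. ] w 0.179 grip 30.0
mm [-60.7 -53.4  -1.2] deg [-2.05 -5.65 -0.88]
```

View pics/g2.png

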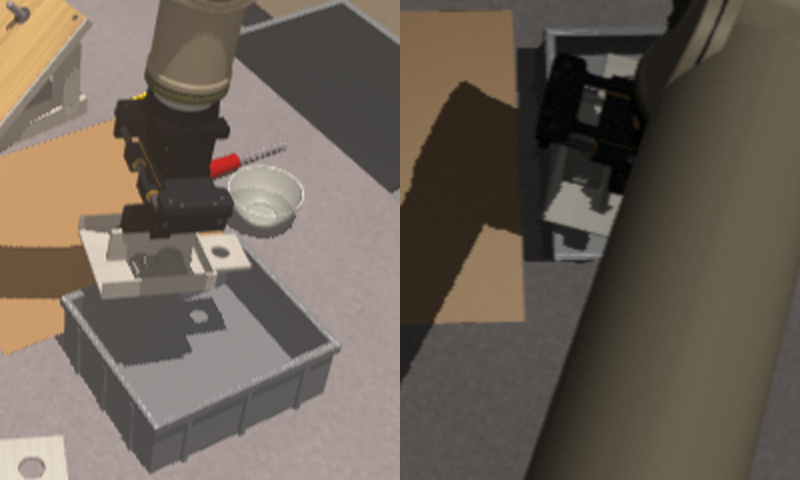

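The side view shows the tray held level over the tote with a casting still in the near lane, at (165,262) in the crop. I'll centre it over the tote and then tilt.

>>> step_arm --pt "1 -0.006 -0.01 0 0 0 0" --pt "1 -0.01 -0.01 0 0 0 0" --pt "1 -0.012 -0.01 0 0 0 0" --pt "1 -0.012 -0.01 0 -1 0 0" --pt "1 -0.01 -0.008 0 -1 0 0"

```text
t: 6.55
tool_pos: [0.5284, -0.2896, 0.1891]
tool_rot: [0.14, 0.989, 0.007, -0.049]
force: [0.7, -0.3, -4.3]
gripper_width: 0.18
grip_force: 30.0
```

>>> step_arm --pt "1 -0.006 -0.004 0 0 -2 0" --pt "1 -0.003 0 0 0 -4 0" --pt "1 0 0 0 0 -5 0" --pt "1 0 0 0 0 -6 0" --pt "1 0 0 0 0 -6 0"

```text
t: 6.97
tool_pos: [0.5353, -0.2958, 0.1888]
tool_rot: [0.139, 0.978, -0.022, 0.152]
force: [-0.5, -1.3, -4.7]
gripper_width: 0.18
grip_force: 30.0
```

>>> step_arm --pt "1 0 0 0 0 -6 0" --pt "1 0 0 0 0 -6 0" --pt "1 0 0 0 0 -6 0" --pt "1 0 0 0 0 -6 0" --pt "1 0 0 0 0 -6 0"

```text
t: 7.38
tool_pos: [0.5339, -0.2967, 0.1892]
tool_rot: [0.129, 0.906, -0.058, 0.399]
force: [2.7, 1.1, -2.6]
gripper_width: 0.183
grip_force: 30.0
```

Run:
```python
from h import *
delta([.535,-.30,.19],R.from_euler("ZY",[-.27,-1.12]).as_matrix()@FLIP)
f=env.grab_frame("side")
cv2.imwrite("pics/g3.png",crop(f,280,140,200,260,2))
```

```text
t 7.38 pos [ 0.5339 -0.2967  0.1892] q [-0.21 -0.19  0.71  2.3  -0.36  0.19  2.16] F [ 2.7  1.1 -2.6] w 0.183 grip 30.0
mm [-1.9 -2.8  0.9] deg [ -0.8  -16.56  -0.36]
```

View pics/g3.png

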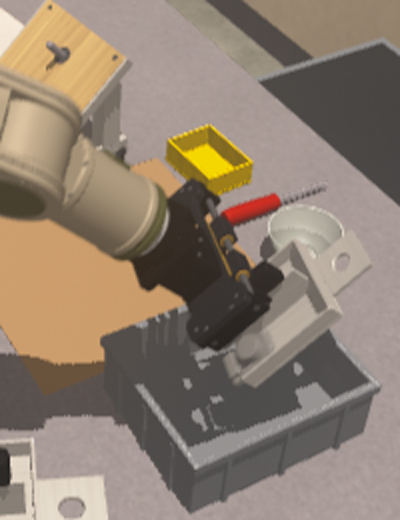

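At about 48° tilt the near casting is sliding out of the mouth, at (250,350) in the crop. I'll hold and tilt a little more.

>>> step_arm --pt "1 0 0 0 0 -2 0" --pt "1 0 0 0 0 -2 0" --pt "1 0 0 0 0 0 0" --pt "1 0 0 0 0 0 0" --pt "1 0 0 0 0 0 0"

```text
t: 7.85
tool_pos: [0.5358, -0.2952, 0.1897]
tool_rot: [0.126, 0.893, -0.061, 0.429]
force: [0.7, -0.1, -2.6]
gripper_width: 0.183
grip_force: 30.0
```

>>> step_arm --pt "1 0 0 0 0 0 0" --pt "1 0 0 0 0 0 0" --pt "1 0 0 0 0 0 0" --pt "1 0 0 0 0 0 0" --pt "1 0 0 0 0 0 0"

```text
t: 8.27
tool_pos: [0.5348, -0.2954, 0.1887]
tool_rot: [0.127, 0.892, -0.061, 0.429]
force: [-0.5, -0.4, -3.2]
gripper_width: 0.186
grip_force: 30.0
```

Run:
```python
from h import *
delta([.535,-.30,.19],R.from_euler("ZY",[-.27,-1.12]).as_matrix()@FLIP)
f=env.grab_frame("side");g=env.grab_frame("top")
cv2.imwrite("pics/g4.png",np.hstack([crop(f,300,220,180,180,2.2),crop(g,340,140,180,180,2.2)]))
```

```text
t 8.27 pos [ 0.5348 -0.2954  0.1887] q [-0.36 -0.25  0.86  2.36 -0.43  0.09  2.27] F [-0.5 -0.4 -3.2] w 0.186 grip 30.0
mm [-2.  -4.4  0.3] deg [ -0.64 -12.82  -0.33]
```

View pics/g4.png

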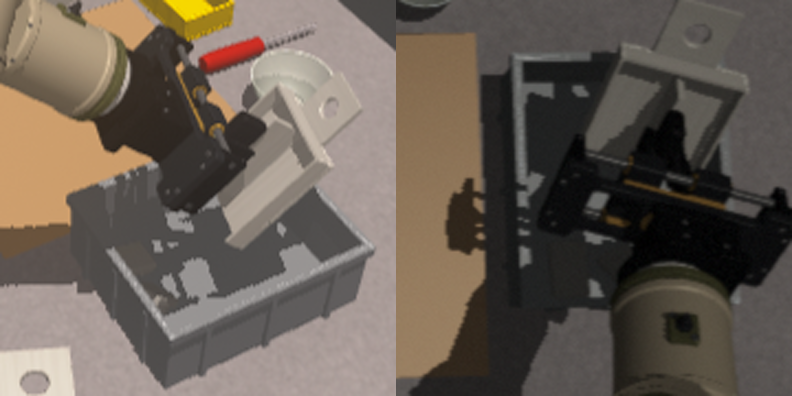

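Both lanes look empty and the load fell to about 3 N, which is the bare tray. Next I'll turn to the board's orientation and raise the tray.

```bash
cat >> h.py <<'E'
TT=np.array([.0076,.0002,.0445])  # TCP in the tray frame
def over(h,dx=0,dy=0): return BP+BR@(np.array([-.092+dx,dy,h])+TT), BR@FLIP
E
python3 - <<'E'
from h import *
delta([.455,-.295,.28],BR@FLIP)
o=env.get_obs(); A=R.from_quat(o["tool_rot"]).as_matrix(); p,r=over(.065); print(p)
print("in board-turned tool axes: up/back",((np.array([.455,-.295,.28])-o["tool_pos"])@r*1e3).round(1),"then",((p-[.455,-.295,.28])@r*1e3).round(1))
E
```

```text
t 8.37 pos [ 0.5348 -0.2952  0.1886] q [-0.36 -0.25  0.86  2.36 -0.43  0.09  2.27] F [ 0.4 -0.2 -1.5] w 0.18 grip 30.0
mm [ -23.4  -22.1 -117. ] deg [-16.26  11.19 -15.81]
[0.4552993  0.27347173 0.17663059]
in board-turned tool axes: up/back [   2.     9.2 -121. ] then [ 17.1 564.8 120.6]
```

```bash
cat > kin.py <<'E'
from h import *
import itertools
Q=np.array([[-1.158,.332,-.065,1.46,.022,1.35,-.088],[-1.10,.34,-.13,1.46,.04,1.35,.4],[-.52,.04,.3,1.86,-.01,1.25,1.42],[-.46,.25,.32,1.98,-.1,.92,1.55],[-.15,.26,.57,1.67,-.09,1.35,1.72],[-.21,-.19,.71,2.3,-.36,.19,2.16],list(env.get_obs()["q"])])
P=np.array([[.264,.567,.223],[.2638,.5664,.2221],[.4842,.0659,.2005],[.5011,.0416,.0462],[.4919,-.2316,.1928],[.5339,-.2967,.1892],list(env.get_obs()["tool_pos"])])
def fk(q,d,s):
    seq=[("z",s[0]*q[0],(0,0,d[0])),("y",q[1],(d[4],0,d[1])),("z",s[1]*q[2],(0,0,0)),("y",q[3],(d[5],0,d[2])),("z",s[2]*q[4],(0,0,0)),("y",q[5],(d[6],0,d[3])),("z",s[3]*q[6],(0,0,0))]
    A=np.eye(3);p=np.zeros(3)
    for ax,a,t in seq: A=A@R.from_euler(ax,a).as_matrix(); p=p+A@np.array(t)
    return p,A
# order: Rz(q1) up d0, Ry(q2) ... (shift after each turn)
best=None
for s in itertools.product([1,-1],repeat=3):
    s=(*s,1); g=lambda d:np.r_[np.concatenate([fk(q,d,s)[0]-p for q,p in zip(Q,P)]),.02*d[4:]]
    r=least_squares(g,[.35,.4,.4,.3,0,0,0])
    if best is None or r.cost<best[0]: best=(r.cost,s,r.x,np.abs(r.fun[:21]).max())
print(best[1],best[2].round(3),best[3])
_,s,d,_=best
lo=np.array([-2.6,-.5,-1.47,.16,-1.27,.06,-2.6]);hi=np.array([2.6,2.12,1.34,2.42,4.41,2.06,2.6])
A7=R.from_quat(env.get_obs()["tool_rot"]).as_matrix()
for s7 in(1,-1):
    s=(*s[:3],s7); W=fk(Q[-1],d,s)[1].T@A7   # fixed tool offset turn
    print(s7,(fk(Q[0],d,s)[1]@W).round(2).tolist())
    if not np.allclose((fk(Q[0],d,s)[1]@W)[:,1],[.422,.907,0],atol=.08): continue
    for name,(p,r) in {"pre65":over(.065),"home":over(0),"via":(np.array([.5,-.2,.28]),BR@FLIP),"via2":(np.array([.48,.1,.25]),BR@FLIP)}.items():
        b=min((least_squares(lambda q:np.r_[fk(q,d,s)[0]-p,.2*R.from_matrix(r.T@fk(q,d,s)[1]@W).as_rotvec()],np.clip(Q[-1]+np.random.randn(7)*.3,lo+.01,hi-.01),bounds=(lo,hi)) for _ in range(6)),key=lambda z:z.cost)
        print(name,p.round(3),b.x.round(2),b.cost)
E
python3 kin.py
```

```text
(-1, -1, -1, 1) [ 0.296  0.417  0.517  0.357 -0.051  0.003 -0.034] 0.04656809960807229
1 [[0.41, 0.91, 0.0], [0.91, -0.41, 0.0], [0.0, 0.0, -1.0]]
-1 [[-0.91, 0.42, 0.0], [0.42, 0.91, 0.0], [-0.0, 0.0, -1.0]]
pre65 [0.455 0.273 0.177] [-0.85 -0.23  0.06  2.3   0.76  0.64  0.38] 2.0934899569497359e-19
home [0.497 0.278 0.127] [-0.86 -0.03  0.15  2.26  0.91  0.48  0.24] 1.3387436548623545e-17
via [ 0.5  -0.2   0.28] [-0.22 -0.48  0.65  2.17 -0.1   0.76  2.2 ] 3.3043053452995545e-20
via2 [0.48 0.1  0.25] [-0.28 -0.5  -0.    2.31  0.18  0.69  1.3 ] 8.045453738795084e-05
```

>>> step_arm --pt "1 -0.006 0 -0.01 -3.2 2.2 -3.2" --pt "1 -0.006 0 -0.01 -3.2 2.2 -3.2" --pt "1 -0.006 0 -0.01 -3.2 2.2 -3.2" --pt "1 -0.006 0 -0.01 -3.2 2.2 -3.2" --pt "1 -0.006 0 -0.01 -3.2 2.2 -3.2"

```text
t: 8.78
tool_pos: [0.5184, -0.2929, 0.2455]
tool_rot: [-0.055, 0.938, 0.017, 0.342]
force: [2.1, 0.2, -3.5]
gripper_width: 0.179
grip_force: 30.0
```

Run:
```python
from h import *
delta([.53,-.2,.28],BR@FLIP); r=BR@FLIP
print(((np.array([.53,.1,.28])-[.53,-.2,.28])@r*1e3).round(1), ((over(.075)[0]-[.53,.1,.28])@r*1e3).round(1))
```

```text
t 8.78 pos [ 0.5184 -0.2929  0.2455] q [-0.5  -0.28  1.11  2.06 -0.33  0.71  2.54] F [ 2.1  0.2 -3.5] w 0.179 grip 30.0
mm [-39.6  90.8 -12.5] deg [-0.17  0.07  0.3 ]
[-25.9 298.1  21.7] [108.3 180.8  34. ]
```

>>> step_arm --pt "1 -0.006 0.015 -0.002 0 0 0" --pt "1 -0.008 0.019 -0.002 0 0 0" --pt "1 -0.008 0.019 -0.002 0 0 0" --pt "1 -0.008 0.019 -0.003 0 0 0" --pt "1 -0.008 0.019 -0.003 0 0 0"

```text
t: 9.2
tool_pos: [0.5302, -0.1984, 0.278]
tool_rot: [-0.054, 0.938, 0.016, 0.343]
force: [0.3, -0.0, -3.1]
gripper_width: 0.184
grip_force: 30.0
```

>>> step_arm --pt "1 -0.002 0.025 0.001 0 0 0" --pt "1 -0.002 0.025 0.002 0 0 0" --pt "1 -0.002 0.025 0.002 0 0 0" --pt "1 -0.002 0.025 0.002 0 0 0" --pt "1 -0.002 0.025 0.002 0 0 0"

```text
t: 9.62
tool_pos: [0.5293, -0.0724, 0.2764]
tool_rot: [-0.054, 0.938, 0.016, 0.343]
force: [0.9, 0.5, -1.9]
gripper_width: 0.182
grip_force: 30.0
```

Run:
```python
from h import *
delta([.53,.1,.28],BR@FLIP)
```

```text
t 9.62 pos [ 0.5293 -0.0724  0.2764] q [-0.2  -0.41  0.28  2.22 -0.04  0.63  1.81] F [ 0.9  0.5 -1.9] w 0.182 grip 30.0
mm [-18.3 171.2   9.3] deg [-0.31  0.13  0.19]
```

>>> step_arm --pt "1 -0.003 0.028 0.001 0 0 0" --pt "1 -0.003 0.029 0.002 0 0 0" --pt "1 -0.003 0.029 0.002 0 0 0" --pt "1 -0.003 0.029 0.002 0 0 0" --pt "1 -0.003 0.029 0.002 0 0 0"

```text
t: 10.03
tool_pos: [0.5303, 0.0731, 0.2783]
tool_rot: [-0.054, 0.938, 0.016, 0.343]
force: [1.2, 0.8, -2.3]
gripper_width: 0.181
grip_force: 30.0
```

>>> step_arm --pt "1 -0.003 0.027 0.001 0 0 0" --pt "1 0.012 0.026 0.004 0 0 0" --pt "1 0.016 0.026 0.005 0 0 0" --pt "1 0.016 0.026 0.005 0 0 0" --pt "1 0.016 0.026 0.005 0 0 0"

```text
t: 10.45
tool_pos: [0.4846, 0.1993, 0.225]
tool_rot: [-0.054, 0.938, 0.017, 0.343]
force: [1.8, -0.7, -3.4]
gripper_width: 0.18
grip_force: 30.0
```

Run:
```python
from h import *
delta(*over(.065))
```

```text
t 10.45 pos [0.4846 0.1993 0.225 ] q [-0.05 -0.33 -0.57  2.26  0.31  0.57  0.82] F [ 1.8 -0.7 -3.4] w 0.18 grip 30.0
mm [46.8 77.2 23.2] deg [-0.26  0.15  0.2 ]
```

>>> step_arm --pt "1 0.01 0.018 0.005 0 0 0" --pt "1 0.012 0.02 0.006 0 0 0.2" --pt "1 0.012 0.02 0.006 -0.2 0.1 0" --pt "1 0.01 0.016 0.005 0 0 0" --pt "1 0.003 0.003 0.001 0 0 0"

```text
t: 10.87
tool_pos: [0.4544, 0.2749, 0.1763]
tool_rot: [-0.054, 0.938, 0.02, 0.341]
force: [0.0, -0.7, -2.5]
gripper_width: 0.182
grip_force: 30.0
```

>>> step_arm --pt "1 0 0 0 0 0 0" --pt "1 0 0 0 0 0 0"

```text
t: 11.03
tool_pos: [0.4561, 0.2714, 0.1774]
tool_rot: [-0.053, 0.938, 0.018, 0.342]
force: [0.7, -0.3, -3.5]
gripper_width: 0.179
grip_force: 30.0
```

Run:
```python
from h import *
delta(*over(.065))
f=env.grab_frame("side");g=env.grab_frame("top"); cv2.imwrite("pics/s5.png",f); cv2.imwrite("pics/t5.png",g)
o=env.get_obs(); A=R.from_quat(o["tool_rot"]).as_matrix()@FLIP.T; org=o["tool_pos"]-A@TT
mm=1e-3; K=np.array([(92,0,5),(92,0,0),(121,28,5),(121,-28,5),(65,56,24),(65,-56,24),(-65,-56,24),(-65,-56,0)])*mm
for n in("side","top"): print(n,proj(n,K@A.T+org).round(1).tolist(),"peg",proj(n,[BP,BP+BR[:,2]*.04]).round(1).tolist())
im=np.zeros((600,800,3),np.uint8)
im[:400,:400]=crop(f,240,110,100,100,4); im[:400,400:]=crop(g,100,140,100,100,4)
e=crop(g,385,155,120,130,1.5); im[400:400+e.shape[0],10:10+e.shape[1]]=e
e=crop(f,325,270,150,125,1.5); im[400:400+e.shape[0],300:300+e.shape[1]]=e
cv2.imwrite("pics/z5.png",im)
```

```text
t 11.03 pos [0.4561 0.2714 0.1774] q [ 0.07 -0.23 -0.91  2.26  0.56  0.56  0.4 ] F [ 0.7 -0.3 -3.5] w 0.179 grip 30.0
mm [0.9 2.2 0.2] deg [-0.12  0.01 -0.02]
side [[299.2, 155.9], [300.2, 156.7], [300.4, 143.8], [310.9, 152.3], [279.5, 151.5], [300.0, 169.0], [270.7, 204.9], [275.8, 208.2]] peg [[311.5, 167.0], [304.1, 160.8]]
top [[153.3, 201.2], [153.7, 200.0], [133.5, 189.2], [164.6, 185.4], [124.8, 222.7], [185.9, 215.1], [200.6, 270.8], [201.6, 263.8]] peg [[158.0, 185.1], [154.7, 194.5]]
```

View pics/z5.png

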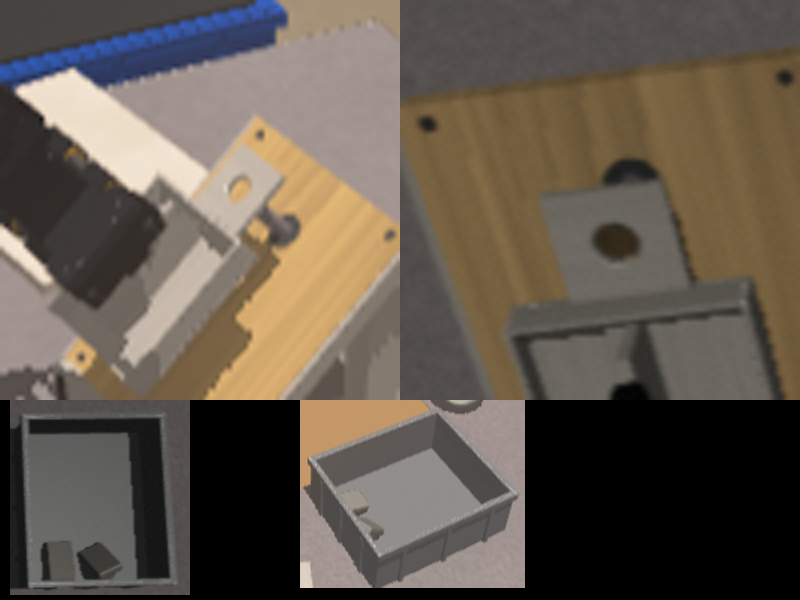

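The eye is at (239,187) in the side crop and (616,242) in the top crop, within about 1 px of prediction, so the tray hasn't slipped. Both castings lie in the tote, at (60,560) and (100,558) in its crop. I'll compare the eye with the peg axis in board coordinates.

Run:
```python
from h import *
o=env.get_obs(); A=R.from_quat(o["tool_rot"]).as_matrix()@FLIP.T; org=o["tool_pos"]-A@TT
e,g=tri((299.4,156.4),(153.6,200.1)); pr=org+A@[.092,0,.005]
print("eye meas",((e-BP)@BR*1e3).round(1),g,"pred",((pr-BP)@BR*1e3).round(1))
for P in([.5667,.2859,.1738],[.56668,.28625,.17103],[.5877,.29,.1479],[.5893,.28897,.14654]): print("peg",((np.array(P)-BP)@BR*1e3).round(1))
```

```text
eye meas [ 1.4 -2.5 67.3] 0.0017416090796197425 pred [ 1.6 -2.8 70.5]
peg [-0.4 -0.  35.3]
peg [-2.1  0.3 33.1]
peg [-0.7  1.7  1.7]
peg [-0.4  0.5 -0.3]
```

>>> step_arm --pt "1 0.002 0.003 0.004 0 0 0" --pt "1 0 0 0.006 0 0 0" --pt "1 0 0 0.008 0 0 0" --pt "1 0 0 0.008 0 0 0" --pt "1 0 0 0 0 0 0"

```text
t: 11.55
tool_pos: [0.4715, 0.2753, 0.1556]
tool_rot: [-0.052, 0.938, 0.018, 0.341]
force: [-0.9, -1.1, -2.4]
gripper_width: 0.179
grip_force: 30.0
```

Run:
```python
from h import *
delta(*over(.0))
```

```text
t 11.55 pos [0.4715 0.2753 0.1556] q [ 0.15 -0.13 -1.    2.25  0.73  0.55  0.25] F [-0.9 -1.1 -2.4] w 0.179 grip 30.0
mm [-1.   0.1 38.5] deg [-0.17 -0.01 -0.09]
```

>>> step_arm --pt "1 0 0 0.004 0 0 0" --pt "1 0 0 0.005 0 0 0" --pt "1 0 0 0.005 0 0 0" --pt "1 0 0 0.005 0 0 0" --pt "1 0 0 0.004 0 0 0"

```text
t: 11.97
tool_pos: [0.4859, 0.2775, 0.1389]
tool_rot: [-0.052, 0.938, 0.018, 0.342]
force: [0.2, 0.4, -2.6]
gripper_width: 0.181
grip_force: 30.0
```

Run:
```python
from h import *
delta(*over(.0))
```

```text
t 11.97 pos [0.4859 0.2775 0.1389] q [ 0.17 -0.03 -1.03  2.24  0.9   0.56  0.12] F [ 0.2  0.4 -2.6] w 0.181 grip 30.0
mm [-0.5 -0.5 16.3] deg [-0.15  0.06 -0.05]
```

No contact force, and the eye is on the peg with 16 mm to go. I'll continue gently.

>>> step_arm --pt "1 0 0 0.004 0 0 0" --pt "1 0 0 0.004 0 0 0" --pt "1 0 0 0.003 0 0 0" --pt "1 0 0 0.002 0 0 0" --pt "1 0 0 0 0 0 0"

```text
t: 12.38
tool_pos: [0.494, 0.2787, 0.1286]
tool_rot: [-0.052, 0.938, 0.018, 0.342]
force: [-0.3, -0.2, -2.6]
gripper_width: 0.182
grip_force: 30.0
```

>>> step_arm --pt "1 0 0 0.001 0 0 0" --pt "1 0 0 0 0 0 0"

```text
t: 12.55
tool_pos: [0.4944, 0.2789, 0.1281]
tool_rot: [-0.053, 0.938, 0.018, 0.342]
force: [-5.4, -2.8, 2.4]
gripper_width: 0.178
grip_force: 30.0
```

Run:
```python
from h import *
delta(*over(.0))
```

```text
t 12.55 pos [0.4944 0.2789 0.1281] q [ 0.17  0.03 -1.03  2.24  1.01  0.57  0.04] F [-5.4 -2.8  2.4] w 0.178 grip 30.0
mm [-1.  -1.   2.5] deg [-0.13  0.06  0.  ]
```

>>> step_arm --pt "1 0 0 0.001 0 0 0" --pt "1 0 0 0 0 0 0"

```text
t: 12.72
tool_pos: [0.4949, 0.2789, 0.1278]
tool_rot: [-0.053, 0.938, 0.018, 0.342]
force: [-16.1, -7.8, 12.6]
gripper_width: 0.181
grip_force: 30.0
```

>>> step_arm --pt "1 0 0 0.001 0 0 0" --pt "1 0 0 0 0 0 0"

```text
t: 12.88
tool_pos: [0.4955, 0.2789, 0.1274]
tool_rot: [-0.053, 0.938, 0.017, 0.343]
force: [-22.4, -10.4, 20.4]
gripper_width: 0.181
grip_force: 30.1
```

Run:
```python
from h import *
delta(*over(.0)); print(env.get_obs()["torque"].round(2), (env.get_obs()["force"]@BR).round(1))
f=env.grab_frame("side");g=env.grab_frame("top"); cv2.imwrite("pics/s6.png",f); cv2.imwrite("pics/t6.png",g)
```

```text
t 12.88 pos [0.4955 0.2789 0.1274] q [ 0.17  0.03 -1.03  2.24  1.02  0.58  0.03] F [-22.4 -10.4  20.4] w 0.181 grip 30.1
mm [-0.5 -0.9  1.2] deg [-0.23  0.15  0.05]
[-1.32  1.67 -0.99] [-4.8 -7.8 30.7]
```

Seated: the normal force rises to 30 N against the board. I'll ease the load and release.

>>> step_arm --pt "1 0 0 -0.001 0 0 0" --pt "1 0 0 -0.001 0 0 0" --pt "-0.5 0 0 0 0 0 0" --pt "-0.5 0 0 0 0 0 0" --pt "-0.5 0 0 0 0 0 0"

```text
t: 13.4
tool_pos: [0.4948, 0.2793, 0.1284]
tool_rot: [-0.053, 0.938, 0.019, 0.342]
force: [-0.4, 0.1, -0.5]
gripper_width: 0.33
grip_force: 0.0
```

>>> step_arm --pt "-0.5 0 0 0 0 0 0" --pt "-0.5 0 0 0 0 0 0" --pt "-0.5 0 0 0 0 0 0" --pt "-0.5 0 0 0 0 0 0" --pt "-0.5 0 0 0 0 0 0"

```text
t: 13.82
tool_pos: [0.4944, 0.2791, 0.1279]
tool_rot: [-0.053, 0.938, 0.019, 0.342]
force: [0.5, -0.1, 0.3]
gripper_width: 0.69
grip_force: 0.0
```

Run:
```python
from h import *
delta(*over(.0)); print((env.get_obs()["force"]@BR).round(1))
```

```text
t 13.82 pos [0.4944 0.2791 0.1279] q [ 0.17  0.03 -1.03  2.24  1.01  0.57  0.04] F [ 0.5 -0.1  0.3] w 0.69 grip 0.0
mm [-1.1 -1.2  2.3] deg [-0.1   0.03 -0.01]
[ 0.6 -0.2 -0.1]
```

>>> step_arm --pt "-0.5 0 0 -0.008 0 0 0" --pt "-0.5 0 0 -0.015 0 0 0" --pt "-0.5 0 0 -0.02 0 0 0" --pt "-0.5 0 0 -0.02 0 0 0" --pt "-0.5 -0.008 0 -0.015 0 0 0"

```text
t: 14.23
tool_pos: [0.4492, 0.2743, 0.1933]
tool_rot: [-0.053, 0.938, 0.019, 0.342]
force: [0.9, -0.7, 1.2]
gripper_width: 0.746
grip_force: 0.0
```

>>> step_arm --pt "-0.5 -0.013 -0.02 -0.015 0 0 0" --pt "-0.5 -0.013 -0.03 -0.015 0 0 0" --pt "-0.5 -0.013 -0.03 -0.015 0 0 0" --pt "-0.5 -0.01 -0.03 -0.01 0 0 0" --pt "-0.5 0 -0.03 0 0 0 0"

```text
t: 14.65
tool_pos: [0.4694, 0.1349, 0.2704]
tool_rot: [-0.053, 0.937, 0.02, 0.344]
force: [1.6, 0.2, 0.3]
gripper_width: 0.749
grip_force: 0.0
```

>>> step_arm --pt "-0.5 0 -0.03 0 0 0 0" --pt "-0.5 0 -0.03 0 0 0 0" --pt "-0.5 0 -0.02 0 0 0 0" --pt "-0.5 0 0 0 0 0 0" --pt "-0.5 0 0 0 0 0 0"

```text
t: 15.07
tool_pos: [0.4829, 0.0563, 0.2651]
tool_rot: [-0.051, 0.939, 0.018, 0.34]
force: [1.0, 0.4, 0.3]
gripper_width: 0.754
grip_force: 0.0
```

Run:
```python
from h import *
delta(*over(.0))
f=env.grab_frame("side");g=env.grab_frame("top"); cv2.imwrite("pics/s7.png",f); cv2.imwrite("pics/t7.png",g)
A=BR; org=BP-BR@[.092,0,0]
mm=1e-3; K=np.array([(92,0,5),(121,28,5),(121,-28,5),(65,56,24),(65,-56,24),(-65,-56,24),(-65,56,24)])*mm
for n in("side","top"): print(n,proj(n,K@A.T+org).round(1).tolist())
im=np.zeros((600,800,3),np.uint8)
im[:480,:400]=crop(f,245,130,100,120,4); im[:480,400:]=crop(g,100,145,100,120,4)
e=cv2.resize(f[110:410,220:480],None,fx=.4,fy=.4); im[480:480+e.shape[0],:e.shape[1]]=e
e=crop(g,230,60,270,230,.5); im[480:480+e.shape[0],200:200+e.shape[1]]=e
cv2.imwrite("pics/z7.png",im)
```

```text
t 15.07 pos [0.4829 0.0563 0.2651] q [-0.05 -0.5  -0.18  2.31 -0.    0.63  1.44] F [1.  0.4 0.3] w 0.754 grip 0.0
mm [ 59.2 219.2 130.3] deg [-0.2  -0.16 -0.13]
side [[310.6, 166.2], [311.6, 154.5], [322.1, 162.9], [291.3, 161.8], [311.8, 179.3], [283.4, 213.8], [264.3, 195.1]]
top [[157.6, 186.3], [139.0, 174.7], [168.3, 171.1], [130.8, 206.5], [188.3, 199.3], [202.2, 253.1], [148.8, 260.1]]
```

View pics/z7.png

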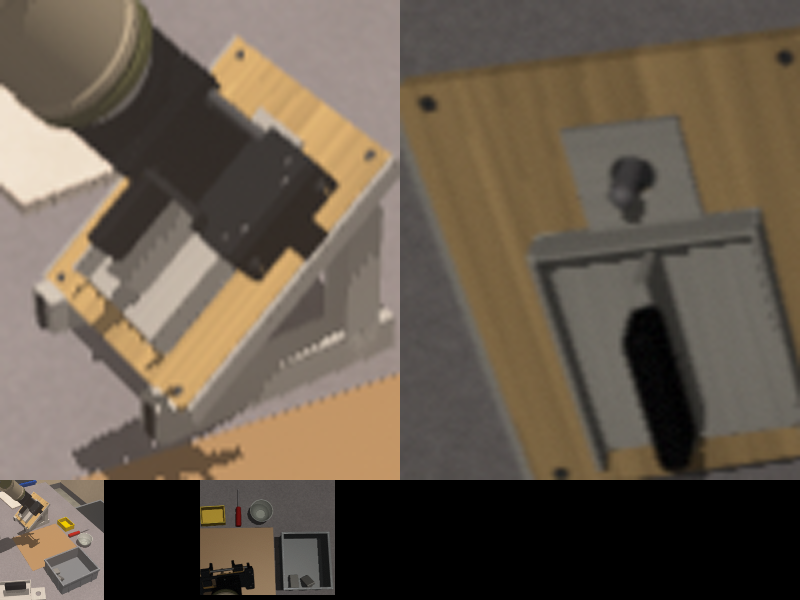

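The top view shows the tray flat against the board with the peg through the eye, at (630,185) in the crop, and the mouth pointing down the slope. The castings are in the tote and the tub, box and screwdriver are where they were. The arm blocks the side view, so I'll untilt, move clear and check the tray pose numerically.

>>> step_arm --pt "-0.5 0 0 0 0 6.6 0" --pt "-0.5 0 0 -0.01 0 6.6 0" --pt "-0.5 0 0 -0.01 0 6.6 0" --pt "-0.5 0 0 -0.01 0 6.6 0" --pt "-0.5 0 0 -0.01 0 6.6 0"

```text
t: 15.58
tool_pos: [0.4671, 0.0564, 0.3032]
tool_rot: [-0.056, 0.997, 0.002, 0.058]
force: [0.2, -0.2, 1.0]
gripper_width: 0.749
grip_force: 0.0
```

>>> step_arm --pt "-0.5 0 0 -0.01 0 6.6 0" --pt "-0.5 0 0 -0.02 0 0 0" --pt "-0.5 0 0 -0.02 0 0 0" --pt "-0.5 0.005 0.01 -0.02 0 0 0" --pt "-0.5 0.008 0.02 0 0 0 0"

```text
t: 16.0
tool_pos: [0.4511, 0.0834, 0.3747]
tool_rot: [-0.054, 0.999, -0.001, 0.004]
force: [0.1, -0.1, 0.0]
gripper_width: 0.752
grip_force: 0.0
```

Run:
```python
from h import *
delta([.30,.53,.35],R.from_euler("z",.113).as_matrix()@FLIP)
```

```text
t 16.0 pos [0.4511 0.0834 0.3747] q [-0.09 -0.07 -0.18  1.6  -0.01  1.6   1.41] F [ 0.1 -0.1  0. ] w 0.752 grip 0.0
mm [102.  460.4  22.7] deg [-0.14  0.48 -0.25]
```

>>> step_arm --pt "-0.5 0.008 0.03 0 0 0 0" --pt "-0.5 0.008 0.035 0 0 0 0" --pt "-0.5 0.008 0.035 0 0 0 0" --pt "-0.5 0.008 0.035 0 0 0 0" --pt "-0.5 0.008 0.035 0 0 0 0"

```text
t: 16.42
tool_pos: [0.3895, 0.2506, 0.3712]
tool_rot: [-0.056, 0.998, -0.001, 0.003]
force: [1.3, -0.3, 0.1]
gripper_width: 0.751
grip_force: 0.0
```

>>> step_arm --pt "-0.5 0.008 0.035 0 0 0 0" --pt "-0.5 0.008 0.035 0 0 0 0" --pt "-0.5 0.008 0.035 0 0 0 0" --pt "-0.5 0.008 0.035 0 0 0 0" --pt "-0.5 0.008 0.035 0 0 0 0"

```text
t: 16.83
tool_pos: [0.3301, 0.42, 0.3707]
tool_rot: [-0.056, 0.998, -0.001, 0.003]
force: [-0.4, 0.1, 0.1]
gripper_width: 0.757
grip_force: 0.0
```

>>> step_arm --pt "-0.5 0.008 0.035 0 0 0 0" --pt "-0.5 0.008 0.035 0 0 0 0" --pt "-0.5 0.004 0.02 0 0 0 0" --pt "-0.5 0 0 0 0 0 0" --pt "-0.5 0 0 0 0 0 0"

```text
t: 17.25
tool_pos: [0.3001, 0.5064, 0.3697]
tool_rot: [-0.057, 0.998, -0.001, 0.002]
force: [-0.1, -0.3, -0.2]
gripper_width: 0.749
grip_force: 0.0
```

Run:
```python
from h import *
delta([.30,.53,.35])
f=env.grab_frame("side");g=env.grab_frame("top"); cv2.imwrite("pics/s8.png",f); cv2.imwrite("pics/t8.png",g)
mm=1e-3; K=np.array([(121,28,5),(121,-28,5),(65,56,24),(65,-56,24),(-65,-56,24),(-65,56,24),(-65,-56,0),(65,-56,0)])*mm
org=BP-BR@[.0965,0,0]; W=K@BR.T+org; ob={}
for n,im in(("side",f),("top",g)):
    p=proj(n,W).astype(np.float32); gr=cv2.cvtColor(im,cv2.COLOR_BGR2GRAY)
    c=cv2.cornerSubPix(gr,p.reshape(-1,1,2).copy(),(3,3),(-1,-1),(3,30,.01)).reshape(-1,2); ob[n]=c
    print(n,(c-p).round(1).tolist())
def r(x):
    A=BR@R.from_rotvec(x[3:]).as_matrix(); w=K@A.T+BP+BR@(x[:3]-[.092,0,0])
    return np.r_[(proj("side",w)-ob["side"]).ravel(),(proj("top",w)-ob["top"]).ravel()]
s=least_squares(r,np.zeros(6),loss="soft_l1",f_scale=.5); print("tray vs board mm",(s.x[:3]*1e3).round(1),"deg",np.degrees(s.x[3:]).round(2)); print(r(s.x).reshape(-1,2).round(1).tolist())
```

```text
t 17.25 pos [0.3001 0.5064 0.3697] q [-0.63  0.28 -0.63  1.27  0.16  1.64  0.46] F [-0.1 -0.3 -0.2] w 0.749 grip 0.0
mm [-2.5 23.5 19.6] deg None
side [[-0.10000000149011612, 1.100000023841858], [-0.5, 0.20000000298023224], [-0.8999999761581421, 1.7999999523162842], [-2.299999952316284, 0.800000011920929], [-0.8999999761581421, -0.20000000298023224], [-0.10000000149011612, 2.0999999046325684], [0.0, 0.0], [-1.399999976158142, 0.699999988079071]]
top [[-2.0999999046325684, 2.0999999046325684], [-0.4000000059604645, -0.10000000149011612], [1.7999999523162842, 1.899999976158142], [0.0, 0.0], [0.0, 0.0], [0.0, 0.0], [0.0, 0.0], [-0.4000000059604645, 1.5]]
tray vs board mm [-7.6  1.1 -2.9] deg [-0.85 -0.86  0.46]
[[-0.8, -0.3], [-0.4, 0.3], [0.3, -0.7], [1.5, -0.1], [0.7, 1.3], [0.1, -0.6], [-0.1, 1.0], [0.7, -0.0], [1.7, -0.7], [-0.3, 1.5], [-2.0, -0.8], [-0.6, 1.2], [-0.0, 0.4], [0.5, 0.2], [0.1, 0.3], [-0.1, -0.5]]
```

The tray lies within 1° of the board face and isn't lifted off it. The eye has settled onto the peg, so I'm handing in.

```bash
python3 -c "
from cell import env; print(env.job_done())"
```

```text
the job is handed in; nothing more can be done
None
```

I tipped both castings into the tote, hung the empty tray on the peg flat on the board with its mouth down the slope, left the tub, box and screwdriver untouched, and handed the job in at about 17 s; no verdict came back.

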